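# Seat the loaded carrier on the shaker base

## Task

The loaded white carrier is standing loose on top of the shaker base. Slide it squarely along the base's rail until its four peg feet drop into the sockets of the metal plate and it sits fully home, flat on the plate. Push gently and never lift the carrier; its rack and tube must stay in it, and leave the other things on the table alone.

Things in the scene. Friction and masses are not known exactly. Their poses are not given: they have to be found in the camera images.
- base: Bench shaker base, fixed to the table, grey housing 190 x 340 x 40 mm (x, y, z). Origin: centre of its underside, on the table; x points to the far side with the rail (knob and display face -x), y along the rail, z up. On the housing lies a flat metal socket plate, 162 x 290 mm, centred at x = -6 mm, its top at z = 56 mm; it does not move during the work.
- rail_face (a point): Top edge of the rail's face, half-way along it. The steel rail is 12 mm thick and 320 mm long, runs along the base's far side and faces -x; the face is at x = 74.5 mm, its top at z = 84 mm in the base's frame.
- seat_mid (a point): Nominal middle of the seat at the plate's top: x = 13, y = -35 mm in the base's frame. The plate has four round sockets, 20 mm wide, 16 mm deep, on a rectangle 88 (x) by 116 mm (y). Its middle has this x, right for a carrier lying against the rail; along y the plate was clamped at an unknown place up to 15 mm either way of this point (not reported).
- carrier: White open-topped plastic carrier, 122 x 150 mm (x, y), 52 mm tall with feet, about 0.35 kg, loose. Origin: its middle, level with the tips of the feet; y along its long sides, z up. Four peg feet, 16 mm thick, 12 mm long, at x = +-44, y = +-58 mm. It starts standing on the plate (origin z = 56 mm), askew, 17 to 28 mm short of the rail and 35 to 88 mm to +y of the sockets. Seated, its z is 44 mm.
- carrier_top (a point): Centre of the carrier's open top, level with the tops of its walls, 52 mm above the feet's tips. The walls are 8 mm thick all round; sliding it takes 3 to 10 N. The floor's underside is 12 mm, its top 22 mm above the feet's tips.
- rack: Blue tube rack, 98 x 100 x 58 mm, standing loose in the carrier's larger compartment (towards -y); it sticks up 28 mm above the walls. Origin: centre of its underside, 22 mm above the feet's tips.
- tube: Small white sample tube, 72 mm long, 14 mm thick, lying loose across the carrier's narrow +y trough. Origin: its underside, about 22 mm above the feet's tips.
- timer: White bench timer, 64 x 64 x 20 mm, a bystander on the left.
- highlighter: Highlighter pen, 126 mm long, a bystander on the left.
- slip_pad: Pad of paper slips, 105 x 148 x 10 mm, a bystander on the right.
- thermometer: Handheld infrared thermometer, 136 mm long, 40 mm tall, a bystander on the right.

How it is judged:
By the outcome, as a careful person would: the job done as asked, in the order asked, and still so for the second after the job is handed in, with the robot touching nothing.
It also fails if it takes over 51 s, if anything falls off the work surface, if the arm or the gripper's body presses on something with over 40 N, if the wrist force passes 120 N, or if a joint passes its speed limit or range.

## Robot

A 6-joint arm with a two-finger parallel gripper is mounted at the origin on a cart in front of the work surface, level with it; the furniture and walls round the work are solid. World frame = base frame: x ahead of the robot, y to its left, z up, the work surface at z = 0. Lengths are in m, angles in degrees, forces in N, time in s.
With the tool pointing down it reaches from about 0.425 to 0.95 m from the base axis. Payload 14.7 kg.
Tool frame: the origin (TCP) lies at the centre of the arm's flange, where the gripper is bolted on; the fingertips stand 173 mm ahead of it and the grasp point (between the pads) lies 155 mm ahead of it; z points along the fingers, y is the line along which they close (so a half turn about z gives the same grasp; the last joint's range is limited). The gripper opens to 85 mm and grips with 20 to 120 N. Pads are 22 mm wide; open, the fingers measure 114 mm over their backs; the gripper's body (76 mm by 85 mm) begins 54 mm behind the grasp point. The pads swing forward as they close: fully open they stand 13 mm farther back than shut.
Start: joints at [62.705, 27.513, 91.461, -0, 61.026, -2.67], TCP at [0.271, 0.591, 0.405] pointing down, gripper open.
Joint ranges: [-157.49, 157.49], [-46.99, 117.5], [13.45, 153.17], [-89.5, 269.5], [5.16, 153.95], [-167.48, 167.48]. Speed limits (degrees/s): [108.29, 108.29, 136.94, 172.46, 172.46, 172.46].

## Interface

Orientations are given as [roll, pitch, yaw] about the fixed x, y, z axes, in that order (R = Rz(yaw) Ry(pitch) Rx(roll)).
In Python, from bench import move_ptp, move_l, move_j, gripper_to, wait, solve_ik, sense, snapshot, calibration, MotionError, close_job gives the robot as it stands. The module is installed in compiled form; this text tells all that it offers. Calls block until the motion is done:
- move_ptp(position, orientation): joint-space move of the TCP to a pose.
- move_l(position, attitude=None, velocity=0.15): straight line of the TCP; attitude=None keeps the orientation; velocity is the mean speed in m/s.
- move_j(angles): joint-space move.
- gripper_to(opening, newtons=None): finger opening in m; newtons is the grip in N (None keeps the last); returns when the fingers have stopped.
- wait(seconds).
- solve_ik(position, orientation): joint angles nearest the present ones, or None.
- sense(): the state.
- snapshot(name): name is "scene" or "top" or "wrist"; returns (picture, depth): 384x512x3 uint8, red, green, blue; 384x512 float32, m along the optical axis (not along the pixel's ray), 0 where there is no reading.
- calibration(name): a dict with "fx", "fy", "cx", "cy" (pixels), "T" (4x4, takes a point from camera to world coordinates); the wrist camera has in their place "tool_from_camera" (4x4, takes a point from camera to tool coordinates, whose origin is the TCP and whose axes are the flange's). Camera axes: x right, y down, z forward; pixel columns grow to the right and rows downward; lengths in m; the calibration is good to about 2 mm. The wrist camera is an equidistant fisheye: a pixel r from the principal point sees the ray r / f radians off the axis. A picture is of the moment at which its call begins: read the wrist's pose just before it. calibration takes no time and is no camera call.
A pose or a line that the arm cannot do raises MotionError and nothing moves.
- close_job(): hands the job in; it is judged then, once.
The state is a dict: "time": time; "qpos": joint angles; "qvel": joint speeds; "tau": joint torques, N m; "ee_pos": TCP position; "ee_rot": TCP orientation; "wrist_force": force on the tool from outside, world axes, zero at the start; "moment": the same for the moment, N m; "finger_gap": finger opening in m; "gripper_force": force on a finger pad.
Only numpy, scipy, OpenCV 4.12 (cv2) and the standard library are available. Lean on these libraries where they do the work, as an engineer would, in place of code of your own. Each camera call takes 0.05 s, during which the arm holds its last target. There are 200 camera calls.

## Working session

There is one attempt and no reset: what is moved stays moved. The work goes in short steps, each a Python script; the robot and the scene stay as the last script left them, time stands still between calls to the robot, and variables do not carry over. Pictures are saved under pics/ and viewed, at most 10 in all, crops included, and the job is handed in when it is done.

```bash
mkdir -p pics; python3 - <<'E'
from bench import *
import numpy as np,cv2
for n in("scene","top"):
    p,d=snapshot(n); np.savez(f"pics/{n}0.npz",p=p,d=d); cv2.imwrite(f"pics/{n}0.png",p[...,::-1])
    c=calibration(n); print(n,{k:np.round(v,4).tolist() for k,v in c.items()})
print({k:np.round(v,3).tolist() for k,v in sense().items()})
E
```

```text
scene {'fx': 361.1269, 'fy': 361.1269, 'cx': 248.7599, 'cy': 194.7464, 'T': [[0.6635, -0.5292, 0.5289, -0.0591], [-0.7481, -0.4798, 0.4584, -0.53], [0.0112, -0.6998, -0.7142, 0.9162], [0.0, 0.0, 0.0, 1.0]]}
top {'fx': 381.8267, 'fy': 381.8267, 'cx': 254.5545, 'cy': 193.5675, 'T': [[0.0027, -0.9953, 0.0965, 0.4602], [-1.0, -0.0028, -0.0008, -0.0109], [0.0011, -0.0965, -0.9953, 1.2427], [0.0, 0.0, 0.0, 1.0]]}
{'time': 0.1, 'qpos': [62.704, 27.548, 91.49, 0.001, 61.026, -2.671], 'qvel': [-0.011, -0.077, -0.057, 0.094, 0.028, 0.03], 'tau': [0.001, -95.225, -43.104, -0.0, 0.005, 0.0], 'ee_pos': [0.271, 0.591, 0.404], 'ee_rot': [-179.937, -0.004, 155.374], 'wrist_force': [0.535, -0.267, -0.764], 'moment': [-0.028, 0.016, 0.008], 'gripper_force': 0.0, 'finger_gap': 0.086}
```

View pics/scene0.png

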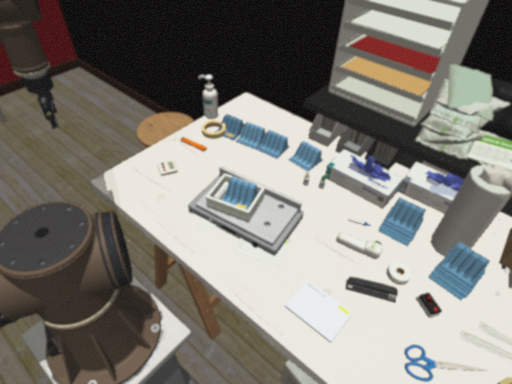

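View pics/top0.png

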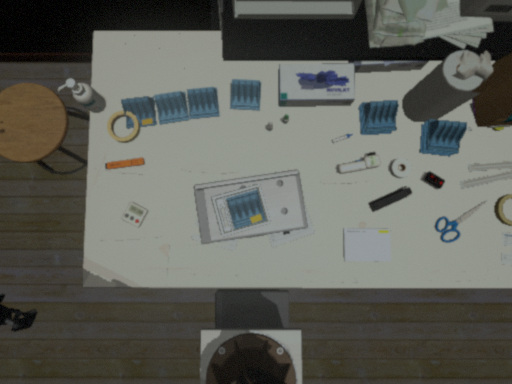

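The scene view shows the base with carrier and blue rack around px (245,208). In the top view the base spans about (195..309, 170..243), with the rail on the upper edge, and the carrier is at about (243,208). Base is near (0.53, 0.0), yaw about 8°. I'll go for a closer look with the wrist camera.

```bash
python3 - <<'E'
from bench import *
import numpy as np,cv2
c=calibration("wrist"); print({k:np.round(v,4).tolist() for k,v in c.items()})
for y in (8,188,-172,98,-82): print(y, solve_ik([0.47,0.0,0.48],[180,0,y]))
for t in (-25,-15,0,15,25): print(t, solve_ik([0.44-.165*np.sin(np.radians(abs(t))),0.02,0.24],[180,t,8]),solve_ik([0.44-.165*np.sin(np.radians(abs(t))),0.02,0.24],[180,t,-172]))
move_ptp([0.47,0.0,0.48],[180,0,-172])
s=sense(); p,d=snapshot("wrist"); np.savez("pics/w1.npz",p=p,d=d,pos=s["ee_pos"],rot=s["ee_rot"]); cv2.imwrite("pics/w1.png",cv2.resize(p[...,::-1],(800,600),interpolation=cv2.INTER_CUBIC))
print(s["time"],s["ee_pos"],s["ee_rot"],s["qpos"])
E
```

```text
{'fx': 297.3186, 'fy': 297.3186, 'cx': 256.2115, 'cy': 196.3192, 'tool_from_camera': [[0.0006, -0.9641, -0.2654, 0.0663], [1.0, 0.0007, -0.0002, -0.001], [0.0004, -0.2654, 0.9641, 0.0304], [0.0, 0.0, 0.0, 1.0]]}
8 [-3.69631261e+00  8.35653009e+00  1.08481211e+02 -2.54444375e-14
  6.31622592e+01  7.83036874e+01]
188 [  -3.69631261    8.35653009  108.48121069    0.           63.16225922
 -101.69631261]
-172 [  -3.69631261    8.35653009  108.48121069    0.           63.16225922
 -101.69631261]
98 [ -3.69631261   8.35653009 108.48121069   0.          63.16225922
 -11.69631261]
-82 None
-25 [ -4.38963168  23.88142043 146.23338276 160.14142844  15.48172979
 -82.06835312] [  0.17233176  29.60519133 125.39142273  -4.31676507  49.87878843
 -94.31731317]
-15 None [ -0.40375177  27.98362165 125.71915974  -3.29271571  41.19021874
 -95.64224488]
0 [-1.34207927e+00  2.67907971e+01  1.26560285e+02 -5.08888749e-14
  2.66489174e+01  8.06579207e+01] [-1.34207927e+00  2.67907971e+01  1.26560285e+02 -2.54444375e-14
  2.66489174e+01 -9.93420793e+01]
15 [ -0.40375177  27.98362165 125.71915974  -3.29271571  41.19021874
  84.35775512] None
25 [  0.17233176  29.60519133 125.39142273  -4.31676507  49.87878843
  85.68268683] [ -4.38963168  23.88142043 146.23338276 160.14142844  15.48172979
  97.93164688]
2.3417 [4.70144182e-01 4.57369057e-04 4.79919584e-01] [ 1.79993612e+02 -1.95952842e-03 -1.71976104e+02] [-3.64191342e+00  8.37460671e+00  1.08471079e+02  6.56704732e-03
  6.31575247e+01 -1.01668774e+02]
```

View pics/w1.png

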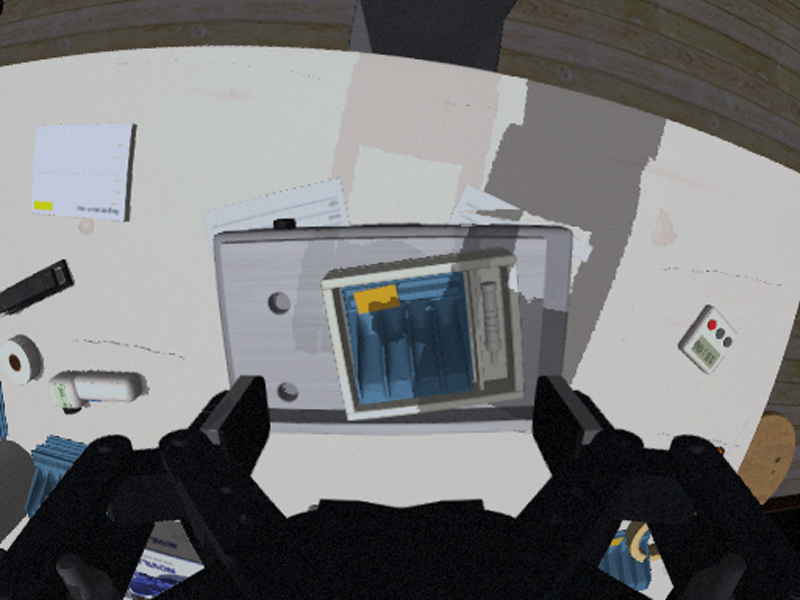

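The wrist picture (800x600 scale) shows two free sockets at (278,302) and (287,391). The carrier's top corners are near (322,282), (514,253), (523,402) and (348,418). The rail is the dark band along row ~415. I'll turn the depth into heights and fit rectangles to height bands.

```bash
cat > h.py <<'E'
from bench import *
import numpy as np,cv2
from scipy.spatial.transform import Rotation as R
def rays(uv):
    c=calibration("wrist"); a=(np.asarray(uv,float)-[c["cx"],c["cy"]])/c["fx"]
    th=np.linalg.norm(a,axis=-1,keepdims=True)+1e-9
    return np.concatenate([np.tan(th)*a/th,np.ones_like(th)],-1)
def cam(pos,rot):
    T=np.eye(4);T[:3,:3]=R.from_euler("xyz",rot,degrees=True).as_matrix();T[:3,3]=pos
    return T@calibration("wrist")["tool_from_camera"]
def cloud(d,pos,rot):
    v,u=np.mgrid[:384,:512]; r=rays(np.stack([u,v],-1))*d[...,None]; T=cam(pos,rot)
    P=r@T[:3,:3].T+T[:3,3]; P[d<=0]=np.nan; return P
def onplane(uv,z,pos,rot):
    T=cam(pos,rot); r=rays(uv)@T[:3,:3].T
    return T[:3,3]+r*((z-T[2,3])/r[...,2])[...,None]
def look(name):
    s=sense(); p,d=snapshot("wrist"); np.savez(f"pics/{name}.npz",p=p,d=d,pos=s["ee_pos"],rot=s["ee_rot"])
    cv2.imwrite(f"pics/{name}.png",cv2.resize(p[...,::-1],(800,600),interpolation=cv2.INTER_CUBIC)); return p,cloud(d,s["ee_pos"],s["ee_rot"]),s
E
python3 - <<'E'
from h import *
f=np.load("pics/w1.npz"); P=cloud(f["d"],f["pos"],f["rot"])
reg=(abs(P[...,0]-.53)<.16)&(abs(P[...,1])<.23)
h=np.histogram(P[reg][:,2],np.arange(0,.15,.004)); print([(round(float(b),3),int(n)) for n,b in zip(*h) if n>60])
for lo,hi,n in((.03,.048,"housing"),(.05,.062,"plate"),(.078,.090,"rail"),(.102,.116,"rim"),(.125,.145,"rack")):
    m=reg&(P[...,2]>lo)&(P[...,2]<hi); k,l,st,ce=cv2.connectedComponentsWithStats(m.astype(np.uint8))
    for i in range(1,k):
        if st[i,4]>80:
            q=P[l==i]; print(n,st[i].tolist(),np.round(np.median(q[:,2]),4),np.round(cv2.minAreaRect((q[:,:2]*1000).astype(np.float32)),1) if 0 else cv2.minAreaRect((q[:,:2]*1000).astype(np.float32)), np.round(cv2.boxPoints(cv2.minAreaRect((q[:,:2]*1000).astype(np.float32)))).tolist())
g=lambda uv,z:np.round(onplane((np.array(uv)+.5)*.64-.5,z,f["pos"],f["rot"])*1000,1).tolist()
print("sockets",g([[278,302],[287,391]],.056)); print("carrier",g([[322,282],[514,253],[523,402],[348,418]],.108)); print("housing near",g([[215,232],[571,228]],.04))
E
```

```text
[(0.0, 19332), (0.004, 61), (0.024, 70), (0.028, 110), (0.032, 233), (0.036, 1637), (0.04, 1674), (0.044, 112), (0.048, 87), (0.052, 3221), (0.056, 6476), (0.06, 158), (0.064, 160), (0.068, 194), (0.072, 279), (0.076, 1530), (0.08, 2100), (0.084, 1609), (0.088, 1094), (0.092, 651), (0.096, 649), (0.1, 508), (0.104, 1581), (0.108, 1527), (0.112, 234), (0.116, 208), (0.12, 230), (0.124, 285), (0.128, 471), (0.132, 511), (0.136, 62)]
housing [136, 141, 231, 108, 3493] 0.0399 ((514.5513916015625, -2.236053466796875), (163.56405639648438, 340.3373718261719), 10.059830665588379) [[404.0, 151.0], [464.0, -184.0], [625.0, -156.0], [565.0, 180.0]]
housing [173, 187, 12, 13, 117] 0.0408 ((525.3037109375, -106.25117492675781), (16.263795852661133, 15.390237808227539), 2.6585206985473633) [[517.0, -99.0], [518.0, -114.0], [534.0, -114.0], [533.0, -98.0]]
housing [178, 245, 13, 10, 100] 0.0408 ((613.4451293945312, -92.47477722167969), (15.533873558044434, 14.469310760498047), 30.003387451171875) [[603.0, -90.0], [610.0, -103.0], [624.0, -95.0], [617.0, -82.0]]
plate [141, 151, 209, 113, 9799] 0.0
[... 1105 characters left out ...]
, 15.726956367492676) [[443.0, 84.0], [484.0, -61.0], [602.0, -28.0], [561.0, 117.0]]
rim [225, 206, 74, 32, 773] 0.1089 ((528.2592163085938, 14.61336898803711), (26.803707122802734, 89.66397857666016), 15.505277633666992) [[503.0, 54.0], [527.0, -32.0], [553.0, -25.0], [529.0, 61.0]]
rack [227, 225, 76, 34, 1270] 0.1315 ((544.5938110351562, 19.58474349975586), (28.323020935058594, 87.20624542236328), 15.851117134094238) [[519.0, 58.0], [543.0, -26.0], [570.0, -18.0], [546.0, 65.0]]
sockets [[522.0, -104.6, 56.0], [608.8, -90.9, 56.0]]
carrier [[485.9, -58.9, 108.0], [443.0, 82.0, 108.0], [564.6, 116.5, 108.0], [598.6, -27.1, 108.0]]
housing near [[468.0, -175.8, 40.0], [418.7, 150.5, 40.0]]
```

Everything agrees with the given sizes:

| Item | Position | Check |
|---|---|---|
| Base origin | about (539.3, -7.3), yaw 8.85° | rail line at x ≈ 80 (80.5 expected) |
| Carrier, base frame | (-11, 37), skew +6.9° | 25 mm short of the rail |
| Sockets' middle | y ≈ -35.4 | about 73 mm of travel needed |

Next I'll read the open fingertips' depth in the tool frame, then push squarely to the rail.

```bash
cat >> h.py <<'E'
YB=8.85; O=np.array([.5393,-.0073]); c_,s_=np.cos(np.radians(YB)),np.sin(np.radians(YB)); B=np.array([[c_,-s_],[s_,c_]])
W=lambda x,y,z:[*(O+B@np.array([x,y])/1000),z/1000]
tob=lambda p:((np.asarray(p)[...,:2]-O)@B)*1000
def fb(f0=0):
    f=np.array(sense()["wrist_force"]); return np.array([*(f[:2]@B),f[2]])-f0
def carrier():
    """rim rectangle in base frame"""
    s=sense(); p,d=snapshot("wrist"); P=cloud(d,s["ee_pos"],s["ee_rot"]); return P
E
python3 - <<'E'
from h import *
f=np.load("pics/w1.npz"); d=f["d"]; v,u=np.mgrid[:384,:512]
T=calibration("wrist")["tool_from_camera"]; Q=(rays(np.stack([u,v],-1))*d[...,None])@T[:3,:3].T+T[:3,3]
m=(d>0)&(Q[...,2]<.2)&(abs(Q[...,0])<.05)&(Q[...,2]>.13)
q=Q[m]; print(len(q),"tip z max",np.percentile(q[:,2],[90,97,100]))
for lo,hi in((.13,.145),(.145,.155),(.155,.165),(.165,.19)):
    k=q[(q[:,2]>lo)&(q[:,2]<hi)]
    if len(k): print(lo,len(k),"x",np.percentile(k[:,0],[1,50,99]).round(4),"|y|",np.percentile(abs(k[:,1]),[1,99]).round(4))
for z in (245,250,257): print(z,solve_ik(W(-95,37,z),[180,0,YB-180]))
E
```

```text
2872 tip z max [0.15425457 0.15761366 0.16052871]
0.13 1727 x [-0.0106  0.0066  0.0114] |y| [0.041  0.0569]
0.145 912 x [-0.0107  0.0063  0.0114] |y| [0.041  0.0567]
0.155 233 x [-0.0103  0.0006  0.0107] |y| [0.041  0.0484]
245 [  -2.04155318   26.18405734  126.44446764    0.           27.37147503
 -100.89155318]
250 [  -2.04155318   25.60501639  126.26302839    0.           28.13195522
 -100.89155318]
257 [  -2.04155318   24.8027585   125.99800736    0.           29.19923414
 -100.89155318]
```

```bash
python3 - <<'E'
from h import *
o=[180,0,YB-180]
gripper_to(.05,20)
move_ptp(W(-102,37,300),o); move_l(W(-102,37,244),velocity=.1)
f0=fb(); print("t",sense()["time"],f0.round(2)); log=[]
x=-92; move_l(W(x,37,244),velocity=.06)
while x<-56:
    x+=3 if x<-64 else 1
    move_l(W(x,37,244),velocity=.03); f=fb(f0); log.append((x,*f.round(1).tolist(),round(float(tob(sense()["ee_pos"])[0]),1)))
    if -f[0]>14: break
print(log); print(sense()["time"]); look("w2")
E
```

```text
t 4.3083 [0.46 1.   0.26]
[(-89, -0.6, -0.6, -0.9, -88.9), (-86, -0.7, -0.8, -0.1, -85.9), (-83, -4.4, 0.2, 1.0, -83.2), (-80, -3.0, 0.6, 0.6, -80.1), (-77, -2.0, -0.6, -0.8, -76.9), (-74, -1.4, -0.2, -1.4, -73.8), (-71, -1.1, -1.1, -1.6, -70.8), (-68, -2.6, 1.0, -0.6, -67.8), (-65, -2.2, 0.2, 0.3, -64.9), (-62, -10.2, 2.5, 5.3, -63.0), (-61, -14.4, 0.6, 10.0, -62.7)]
7.375
```

View pics/w2.png

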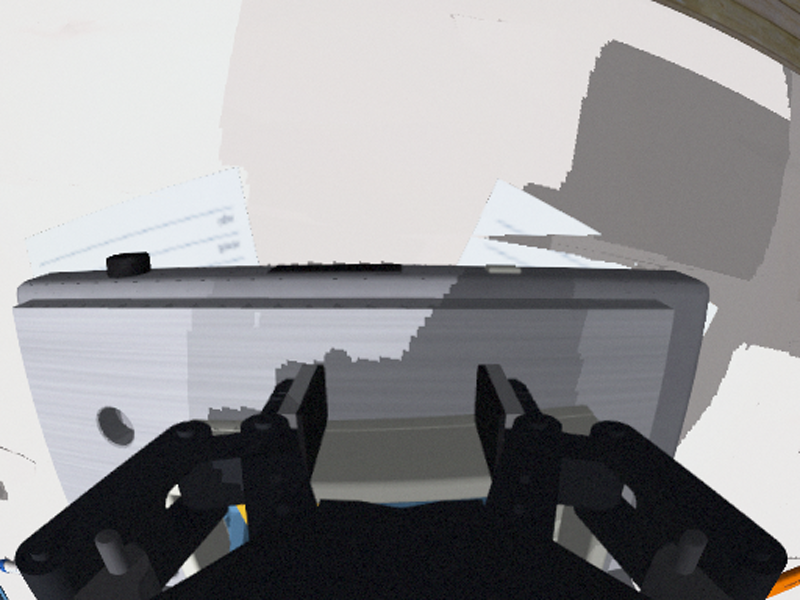

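The view shows the fingers against the carrier's near wall, with its rim running from about (320,430) to (590,408), still slightly skewed. Before pushing further I'll check the pose from depth.

```bash
python3 - <<'E'
from h import *
s=sense();print(s["time"],fb().round(1),s["moment"])
f=np.load("pics/w2.npz"); P=cloud(f["d"],f["pos"],f["rot"]); b=np.dstack([tob(P),P[...,2]*1000])
v,u=np.mgrid[:384,:512]
for side,m0 in(("left",u<130),("mid",(u>205)&(u<312)),("right",(u>350))):
  for lo,hi in((100,104),(104,107),(107,110),(110,114),(114,120)):
    m=m0&(b[...,2]>lo)&(b[...,2]<hi)&(b[...,0]>-85)&(b[...,0]<0)&(abs(b[...,1]-30)<110)
    if m.sum()>8: q=b[m]; print(side,lo,m.sum(),"x",np.percentile(q[:,0],[2,50,98]).round(1),"y",np.percentile(q[:,1],[2,98]).round(1))
# front edge of wall per column, mid & right
for cu in list(range(215,310,15))+list(range(352,385,6)):
    q=b[:,cu]; q=q[(q[:,2]>98)&(q[:,2]<118)&(q[:,0]<-30)&(q[:,0]>-85)]
    if len(q): i=q[:,0].argmin(); print(cu,q[i].round(1),q[:,2].max().round(1))
E
```

```text
7.425 [-14.6   1.6  11.4] [0.22663982 2.0243795  0.42762061]
left 100 28 x [-36.6 -10.1  -5.6] y [-36.3 -34.5]
left 104 53 x [-38.4  -9.7  -4.1] y [-37.3 -34.1]
left 107 156 x [-43.5  -9.7  -1.7] y [-41.5 -32.4]
left 114 11 x [-75.2 -75.  -74.4] y [-17.2 -13. ]
mid 100 542 x [-52.5 -51.  -49.5] y [14.  60.5]
mid 104 480 x [-52.4 -50.9 -48.5] y [14.7 59.6]
mid 107 1324 x [-51.6 -48.1 -44. ] y [14.8 59.6]
right 100 62 x [-23.  -15.8  -8.9] y [98.1 99.4]
right 104 58 x [-24.1 -18.2 -11.4] y [ 97.9 100.2]
right 107 172 x [-24.6 -15.3  -8. ] y [ 98.7 106.4]
right 114 140 x [-75.5 -70.4 -69.4] y [72.3 87. ]
215 [-50.6  16.9  98.3] 108.8
230 [-50.9  24.5 105.6] 108.9
245 [-51.3  31.1 105.2] 108.8
260 [-51.8  37.8 101.1] 109.2
275 [-52.5  44.4 103.9] 108.9
290 [-52.4  51.  104.7] 109.2
305 [-52.6  57.6 105.4] 108.8
352 [-75.   72.4 118. ] 118.0
364 [-70.4  78.2 117.7] 117.7
370 [-70.7  80.7 117.8] 117.8
376 [-69.8  83.6 117.5] 117.5
```

Carrier rim is level (109 mm), with about 2.9° skew left and the -y corner on the rail. The push needs more lever arm, so I'll back off slightly, shift toward +y, and push again.

```bash
python3 - <<'E'
from h import *
f=np.load("pics/w2.npz"); d=f["d"]; v,u=np.mgrid[:384,:512]
T=calibration("wrist")["tool_from_camera"]; Q=(rays(np.stack([u,v],-1))*d[...,None])@T[:3,:3].T+T[:3,3]
m=(d>0)&(abs(abs(Q[...,1])-.032)<.01)&(abs(Q[...,0])<.013)&(Q[...,2]>.13)&(Q[...,2]<.178); print("tip z",np.percentile(Q[m][:,2],[50,95,99,100]).round(4))
move_l(W(-72,37,242),velocity=.08); move_l(W(-72,62,242),velocity=.1); f0=fb(); log=[]
x=-66; move_l(W(x,62,242),velocity=.05)
while x<-54:
    x+=1
    move_l(W(x,62,242),velocity=.02); f=fb(f0); log.append((x,*f.round(1).tolist(),tob(sense()["ee_pos"]).round(1).tolist(),round(sense()["ee_pos"][2]*1000,1)))
    if -f[0]>18: break
print(f0.round(1),log); print(sense()["time"]); p,P,s=look("w3")
b=np.dstack([tob(P),P[...,2]*1000])
for cu in range(215,310,15):
    q=b[:,cu]; q=q[(q[:,2]>98)&(q[:,2]<118)&(q[:,0]<-30)&(q[:,0]>-85)]
    if len(q): i=q[:,0].argmin(); print(cu,q[i].round(1),q[:,2].max().round(1))
E
```

```text
tip z [0.1458 0.1651 0.1693 0.1737]
[ 0.1 -1.  -0.7] [(-65, -0.2, -0.1, 0.8, [-65.0, 61.9], np.float64(242.0)), (-64, -2.0, 0.9, 2.1, [-64.3, 62.0], np.float64(242.0)), (-63, -6.9, 2.2, 5.1, [-63.7, 62.1], np.float64(241.9)), (-62, -10.0, 2.2, 9.5, [-63.2, 62.2], np.float64(241.8)), (-61, -11.2, 3.8, 10.4, [-62.6, 62.3], np.float64(241.7)), (-60, -15.0, 5.7, 11.6, [-62.0, 62.5], np.float64(241.7)), (-59, -15.8, 7.0, 13.0, [-61.4, 62.6], np.float64(241.6)), (-58, -4.0, 3.7, 0.3, [-58.8, 62.3], np.float64(241.8)), (-57, -8.6, 4.3, 3.3, [-58.1, 62.3], np.float64(241.7)), (-56, -14.1, 3.9, 8.7, [-57.8, 62.3], np.float64(241.7)), (-55, -17.8, 2.7, 14.4, [-57.6, 62.3], np.float64(241.6)), (-54, -22.9, 2.3, 17.5, [-57.2, 62.4], np.float64(241.5))]
11.3833
215 [-48.   43.5 106.4] 108.8
230 [-48.2  49.6 101.8] 109.3
245 [-47.5  56.2  98.1] 108.7
260 [-48.3  62.8 108.5] 109.0
275 [-48.3  69.2 107.1] 109.8
290 [-48.2  75.7 107.2] 108.9
305 [-48.3  82.5 104.7] 109.0
```

Square now (≤0.5°), with the wall at -48.2, so it lies against the rail. Next I'll go round to the +y end and push along the rail, biased slightly towards it, stopping halfway for a measurement.

```bash
cat >> h.py <<'E'
def push(ys,x0,x1,z,lim,f0):
    log=[];n=len(ys)
    for i,y in enumerate(ys):
        move_l(W(x0+(x1-x0)*(i+1)/n,y,z),velocity=.03); f=fb(f0)
        log.append((round(float(y),1),*f.round(1).tolist(),*tob(sense()["ee_pos"]).round(1).tolist()))
        if f[1]>lim: break
    for l in log: print(*l)
def rect(P,lo=.1,hi=.116):
    b=np.dstack([tob(P),P[...,2]*1000]); m=(b[...,2]>lo*1000)&(b[...,2]<hi*1000)&(b[...,0]>-75)&(b[...,0]<80)&(b[...,1]>-130)&(b[...,1]<115)
    return b,m
E
python3 - <<'E'
from h import *
move_l(W(-85,62,242),velocity=.1); move_l(W(-85,62,330),velocity=.2)
gripper_to(.06,20)
o=[180,0,YB+90]
move_ptp(W(8,130,310),o); move_l(W(8,130,240),velocity=.1)
f0=fb(); np.save("f0.npy",f0)
push(np.arange(124,68,-4),8,12,240,16,f0)
print(sense()["time"]); p,P,s=look("w4"); b=np.dstack([tob(P),P[...,2]*1000])
for r in range(100,384,14):
    q=b[r]; q=q[(q[:,2]>100)&(q[:,2]<113)&(q[:,0]>-75)&(q[:,0]<80)&(q[:,1]>-140)&(q[:,1]<65)]
    if len(q)>3: print(r,"x",q[:,0].min().round(1),q[:,0].max().round(1),"y",np.median(q[:,1]).round(1),q[:,1].max().round(1))
E
```

```text
124.0 -0.9 -0.3 0.2 8.4 123.7
120.0 0.9 0.4 -0.5 8.6 119.8
116.0 -0.5 0.3 0.5 8.8 115.9
112.0 0.4 -0.1 -0.1 9.2 111.9
108.0 -0.8 0.1 -0.0 9.5 107.9
104.0 -1.0 -0.8 -0.3 9.8 103.9
100.0 -1.0 0.5 -0.7 10.0 99.9
96.0 -1.0 0.2 -0.0 10.3 95.9
92.0 -0.6 0.7 0.0 10.7 91.9
88.0 -1.7 0.2 -0.4 10.9 87.9
84.0 -0.9 0.6 0.3 11.2 83.9
80.0 -0.9 1.3 -0.1 11.4 79.9
76.0 -1.4 1.3 0.1 11.7 76.0
72.0 -1.2 1.2 -0.3 12.0 72.0
19.2083
296 x -17.9 42.6 y 62.9 64.8
310 x -16.2 40.3 y 59.3 60.6
324 x -39.3 67.0 y 47.0 47.5
338 x -45.5 73.7 y 39.3 40.8
352 x -46.7 73.7 y 29.4 30.7
```

View pics/w4.png

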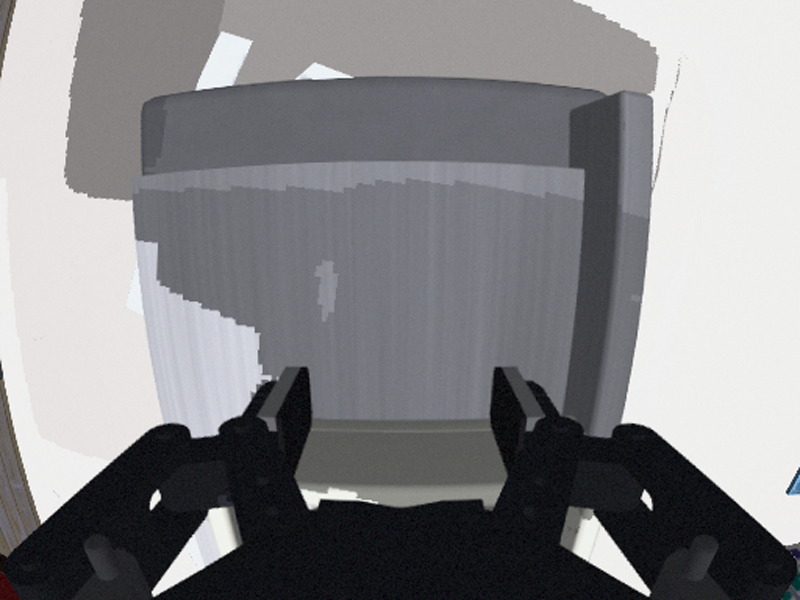

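The picture shows the carrier's +y wall against both fingers (rows ~420–490) and the rail on the right. The carrier spans x from -46.7 to 73.7, so it is still against the rail. About 21 mm remains, so I'll continue in 1 mm steps.

```bash
python3 - <<'E'
from h import *
f0=np.load("f0.npy")
push([68,64,60]+list(np.arange(58.5,44,-1)),12,14,240,13,f0)
print(sense()["time"]); p,P,s=look("w5"); b=np.dstack([tob(P),P[...,2]*1000])
q=b[280:384,200:300].reshape(-1,3); q=q[(q[:,1]<tob(s["ee_pos"])[1]-8)&(q[:,2]>60)]
print("z hist",[(int(e),int(n)) for n,e in zip(*np.histogram(q[:,2],np.arange(60,140,3))) if n>20])
for r in range(290,384,12):
    q=b[r]; q=q[(q[:,2]>86)&(q[:,2]<113)&(q[:,0]>-75)&(q[:,0]<80)&(q[:,1]>-140)&(q[:,1]<tob(s["ee_pos"])[1]-8)]
    if len(q)>3: print(r,"x",q[:,0].min().round(1),q[:,0].max().round(1),"y",np.median(q[:,1]).round(1),"z",np.median(q[:,2]).round(1))
E
```

```text
68.0 -0.6 0.2 0.5 12.3 67.9
64.0 -0.5 1.0 0.2 12.3 63.9
60.0 -0.3 -0.5 -0.2 12.5 59.9
58.5 -0.6 2.1 0.9 12.5 58.5
57.5 -1.2 3.4 0.4 12.6 57.5
56.5 -0.8 0.5 -1.0 12.7 56.3
55.5 -1.3 -1.0 0.3 12.9 55.3
54.5 -1.0 0.5 0.1 12.9 54.4
53.5 0.2 -1.0 1.1 13.0 53.4
52.5 -0.2 0.6 -0.6 13.1 52.4
51.5 -0.3 0.8 0.3 13.2 51.5
50.5 -1.3 3.3 0.8 13.3 50.5
49.5 -1.7 10.4 2.0 13.4 49.9
48.5 -1.1 21.8 3.1 13.4 49.6
22.8583
z hist [(63, 21), (66, 212), (69, 301), (72, 309), (75, 238), (78, 282), (81, 185), (84, 340), (87, 324), (90, 345), (93, 784), (96, 806)]
290 x -16.9 43.4 y 37.7 z 91.9
302 x -18.1 44.8 y 33.8 z 96.3
326 x -47.2 72.5 y 15.4 z 96.4
338 x -46.6 72.8 y 6.9 z 96.7
350 x -46.5 73.7 y -2.7 z 96.4
```

The rim is now at 96.5 mm (96 expected when seated), and it jammed hard at y≈50 as predicted. I'll back off, clear, and verify from above.

```bash
python3 - <<'E'
from h import *
move_l(W(12,75,240),velocity=.08); move_l(W(12,75,330),velocity=.2); move_ptp([0.44,-.03,0.48],[180,0,YB+90])
move_ptp([0.44,-.03,0.48],[180,0,YB-180])
print(sense()["time"]); p,P,s=look("w6"); b=np.dstack([tob(P),P[...,2]*1000])
m=(b[...,2]>90)&(b[...,2]<103)&(b[...,0]>-70)&(b[...,0]<76)&(b[...,1]>-140)&(b[...,1]<80)
k,l,st,_=cv2.connectedComponentsWithStats(m.astype(np.uint8)); i=st[1:,4].argmax()+1; q=b[l==i]
print(cv2.minAreaRect(q[:,:2].astype(np.float32)))
q=b[m]
for n,mm in(("-x",q[:,0]<-41),("+x",q[:,0]>67),("-y",q[:,1]<-104),("+y",q[:,1]>34)): print(n,mm.sum(),np.median(q[mm][:,2]).round(1))
E
```

```text
26.2833
((12.76308822631836, -36.788246154785156), (150.2833251953125, 123.13907623291016), 89.95655059814453)
-x 712 96.0
+x 412 96.1
-y 135 96.1
+y 208 96.1
```

View pics/w6.png

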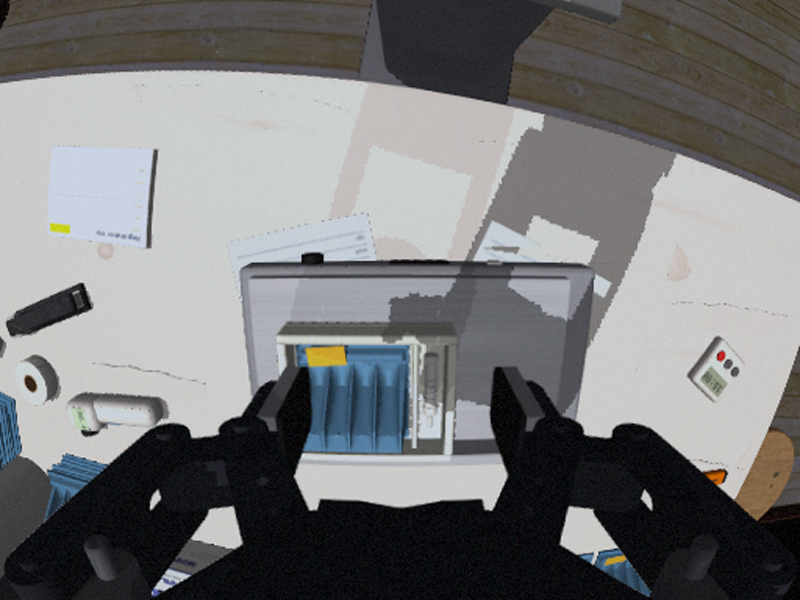

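The carrier sits at (12.8, -36.8), square to 0.05°, with all four walls at 96 mm. The rack (355,400) and tube (432,388) are still inside, and the visible bystanders have not moved. Handing in.

```bash
python3 -c "from bench import close_job; print(close_job())"
```

```text
the job is handed in; nothing more can be done
None
```

The carrier is fully home: flat on the plate, square against the rail, rack and tube still inside. I handed the job in at about 26 s on the robot clock; the hardest push was about 23 N.

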